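# Rock the sorting gate over and run the waiting balls into the other beaker

### The job

The four milling balls waiting in the feed chute of the bench sorter belong in the other beaker, not the one the seesaw gate is set for now. With a fingertip, push the raised end of the gate down so that it rocks over its pivot to the other side, then press the release key at the back of the feed chute and keep it down until the last ball has run into that beaker, and let the key spring back shut. Grasp nothing and do not touch the balls; leave the beakers, vials and dropper bottle standing where they are.

Things in the scene. Friction and masses are not known exactly. Their poses are not given: they have to be found in the camera images.
- sorter: Fixed sheet-metal bench sorter on a grey T-shaped base. Origin: under the gate's pivot, on the bench. Own x away from the robot, y left, z up. Front bar x -38..38, y -192..192 mm; stem back to x 173 mm. Feed chute on the middle line from x 12 to 136 mm, walls up to z 199 mm; outlet chutes left and right below z 129 mm, ending over beakers at y +155 and -155 mm. Highest point: key, z 0.22 m
- gate (a joint): Tilt of the seesaw gate about own x of the sorter, pivot at z 132 mm, stops at -0.32 and +0.32 rad. Positive: left end raised, balls run to the RIGHT beaker; negative: right end raised, balls run LEFT. A brass weight at its front (24 mm wide, top 58 mm over the pivot) makes it over-centre: it rests on either stop at the start and falls to the other once past 0. Under 1 N at a tab moves it
- tab_left (a point): Centre of the top of the left finger tab, a flat 38 x 30 mm tab (x, y) folded forward from the gate's front wall, 60 mm left of the pivot, 43 mm above it and 37 mm in front. Turns with the gate (axes as the sorter's at joint 0). z about 0.192 m raised, 0.154 m down, 27 mm farther outward when down than when raised; free below. Push it down 30 mm or more to carry the gate over
- tab_right (a point): The same on the right finger tab, 60 mm right of the pivot
- release_key (a joint): Turn of the spring-loaded release key about its pin (along own y, 85 mm behind the gate, z 213 mm), rad: 0 shut, its blade in front of the first ball; stop at 0.5. Balls pass from about 0.25. Takes 2 to 5 N at the pad and springs shut when let go. The balls leave the feed chute within 1 s and reach the beaker within 2 s
- key_pad (a point): Centre of the top of the key's pad (30 x 28 mm) at the rear end of the key, 69 mm behind its pin. z 0.220 m at rest; 30 mm down opens the blade fully, stop at about 33 mm; nothing below it. Turns with the key (axes as the sorter's at joint 0)
- ball_0_center (a point): Centre of milling ball 0, white plastic, 16 mm in diameter, 15 g; first in the queue in the feed chute
- ball_1_center (a point): Centre of milling ball 1, white plastic, 16 mm in diameter, 15 g; next in the queue in the feed chute
- ball_2_center (a point): Centre of milling ball 2, white plastic, 16 mm in diameter, 15 g; next in the queue in the feed chute
- ball_3_center (a point): Centre of milling ball 3, white plastic, 16 mm in diameter, 15 g; next in the queue in the feed chute
- beaker_left: Glass beaker, 52 mm wide, 67 mm high, open, standing in a low rim on the base under the left outlet. Origin: centre of its foot, z = 8 mm
- beaker_right: The same under the right outlet
- vial_a: Capped specimen vial, 27 mm wide, 56 mm high, standing on the bench in front of the sorter. Origin: centre of its foot. Bystander
- vial_b: Capped specimen vial, 27 mm wide, 56 mm high, standing on the bench in front of the sorter. Origin: centre of its foot. Bystander
- dropper: Dropper bottle, 33 mm wide, 96 mm high, standing behind the left outlet. Origin: centre of its foot. Bystander
Mind the look-alikes: they are no part of the job. Leave any pink or red look-alike of the beaker_left alone.

How it is judged:
By the outcome, as a careful person would: the job done as asked, in the order asked, and still so for the second after the job is handed in, with the robot touching nothing.
It also fails if it takes over 42 s, if anything falls off the work surface, if the arm or the gripper's body presses on something with over 40 N, if the wrist force passes 120 N, or if a joint passes its speed limit or range.

### The arm

A 7-joint arm with a two-finger parallel gripper is mounted at the origin on a cart in front of the work surface, level with it; the furniture and walls round the work are solid. World frame = base frame: x ahead of the robot, y to its left, z up, the work surface at z = 0. Lengths are in mm, angles in rad, forces in N, time in s.
With the tool pointing down it reaches from about 400 to 875 mm from the base axis. Payload 19.3 kg.
Tool frame: the origin (TCP) lies midway between the tips of the shut fingers; the grasp point (between the pads) lies 19 mm behind it (r.tcp_to_grasp is the distance from the TCP to the grasp point, in mm); z points along the fingers, y is the line along which they close (so a half turn about z gives the same grasp; the last joint's range is limited). The gripper opens to 85 mm and grips with 20 to 120 N. Pads are 22 mm wide; open, the fingers measure 114 mm over their backs; the gripper's body (76 mm by 85 mm) begins 54 mm behind the grasp point. The pads swing forward as they close: fully open they stand 13 mm farther back than shut.
Start: joints at [-1.193, 0.521, -0.036, 1.599, 0.021, 1.021, -0.113], TCP at [270.631, 563.359, 231.291] pointing down, gripper open.
Joint ranges: [-2.91, 2.91], [-0.3, 2.13], [-1.5, 1.42], [0.17, 2.43], [-1.26, 4.41], [0.16, 1.93], [-2.52, 2.52]. Speed limits (rad/s): [1.89, 1.89, 2.39, 2.39, 3.01, 3.01, 3.01].

### API

Orientations are given as a unit quaternion [w, x, y, z].
In Python, from bench import r gives the robot as it stands.
- The arm moves only by the tool jog_arm, called after "Request:" by a JSON object that holds its "method" and its "body". Schema: {"type":"object","properties":{"rows":{"type":"array","items":{"type":"array","items":{"type":"array","items":{"type":"number"},"minItems":5,"maxItems":5},"minItems":1,"maxItems":12},"minItems":1,"maxItems":1},"force":{"type":"number"},"only":{"type":"string"},"quiet":{"type":"boolean"},"lines":{"type":"string"}},"required":["rows"],"additionalProperties":false}. rows is a list that holds a single list of rows (three levels of brackets), with 1 to 12 rows, each of 5 numbers: dx, dy, dz in normalised numbers (1 is 500 mm), then a turn about the tool's z in normalised numbers (1 is pi rad), then the finger opening in mm; each row is the pose to reach, as a shift and turn from the pose commanded when the call began, along the tool's axes at that moment; what a row does not reach only later rows make up. A row lasts 1/10 s, in which the tool goes at most 50 mm and 0.15 rad, less where a joint would pass 70% of its speed; a pose out of reach is approached as far as the arm can. The fingers move at their own pace and stop on an object; force is the grip in N (left out, the last holds). Time passes only in rows, so rows that do not move let the fingers close. The tool returns the time, the measured TCP pose, the force, the opening and the grip force at its end. only (a regular expression) keeps the lines of the reply that match it, lines (a string "A,B") keeps lines A to B, and quiet returns only ok. A shift or turn number past 1, either way, is cut back to 1. Input that does not fit is refused with a message, and nothing moves.
- r.get_obs(): the state, without advancing time (a new reading comes with each control period).
- r.read_camera(name): name is "scene" or "top" or "wrist"; returns a dict with "frame" (384x512x3 uint8, red, green, blue), "range_z" (384x512 float32, mm along the optical axis (not along the pixel's ray), 0 where there is no reading), "fx", "fy", "cx", "cy" (pixels), "k1" (the pictures are not rectified: a ray, as slopes to the right and down, at radius r is drawn at 1 + k1 r^2 times it, then the intrinsics apply), "extrinsics" (4x4, takes a point from camera to world coordinates). Camera axes: x right, y up, looking along -z (the intrinsics and any distortion apply to the point x, -y, -z); pixel columns grow to the right and rows downward; lengths in mm; the calibration is good to about 2 mm. A picture is of the moment at which its call begins.
- r.hand_in(): hands the job in; it is judged then, once.
The state is a dict: "time": time; "joints": joint angles; "qd": joint speeds; "joint_efforts": joint torques, N m; "ee_pos": TCP position; "tool_rot": TCP orientation; "contact_force": force on the tool from outside, world axes, zero at the start; "moment": the same for the moment, N m; "opening": finger opening in mm; "gripper_force": force on a finger pad.
Only numpy, scipy, OpenCV 4.12 (cv2) and the standard library are available. Lean on these libraries where they do the work, as an engineer would, in place of code of your own. Each camera call takes 0.05 s, during which the arm holds its last target. There are 200 camera calls.

## Working session

There is one attempt and no reset: what is moved stays moved. The work goes in short steps, Python scripts to look and compute and a tool call to move; the robot and the scene stay as the last step left them, time stands still between calls to the robot, and variables do not carry over. Pictures are saved under pics/ and viewed, at most 10 in all, crops included, and the job is handed in when it is done.

```bash
mkdir -p pics; cat > h.py <<'E'
import numpy as np, cv2
from bench import r
def cam(n):
    c=r.read_camera(n); return c
def pts(c):
    f=c["range_z"]; h,w=f.shape
    u,v=np.meshgrid(np.arange(w),np.arange(h))
    K=np.array([[c["fx"],0,c["cx"]],[0,c["fy"],c["cy"]],[0,0,1.]])
    p=cv2.undistortPoints(np.stack([u,v],-1).reshape(-1,1,2).astype(float),K,np.array([c["k1"],0,0,0.])).reshape(h,w,2)
    P=np.stack([p[...,0]*f,-p[...,1]*f,-f,np.ones_like(f)],-1)
    W=(P@np.array(c["extrinsics"]).T)[...,:3]; W[f==0]=np.nan
    return W
E
python3 - <<'E'
from h import *
ims=[]
for n in("scene","top"):
    c=cam(n); np.savez(f"{n}0.npz",W=pts(c),f=c["frame"]); cv2.imwrite(f"pics/{n}0.png",cv2.resize(c["frame"][...,::-1],(768,576)))
o=r.get_obs();print(o["time"],o["ee_pos"],o["tool_rot"],o["contact_force"])
E
```

```text
0.1 [270.53410532 563.08911378 230.79194656] [-7.05763466e-05  2.22064887e-01  9.75031761e-01 -4.95204430e-04] [0.00934649 0.60763351 1.10260371]
```

View pics/scene0.png

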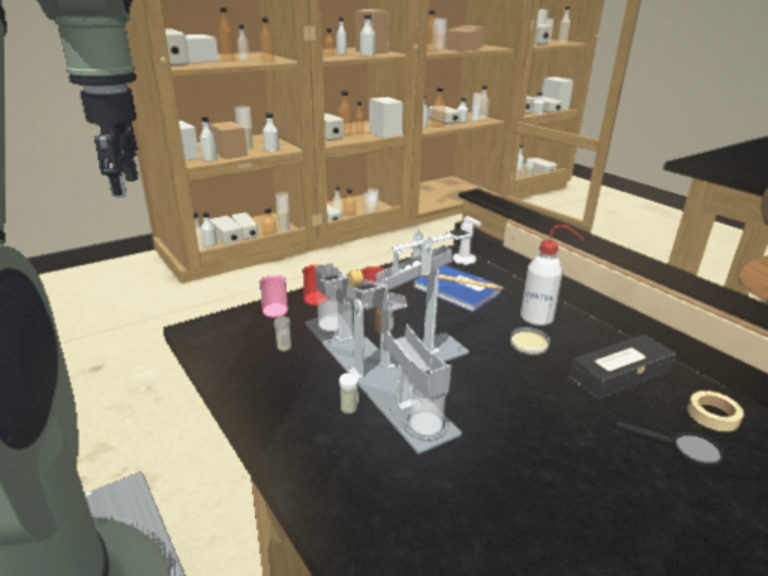

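View pics/top0.png

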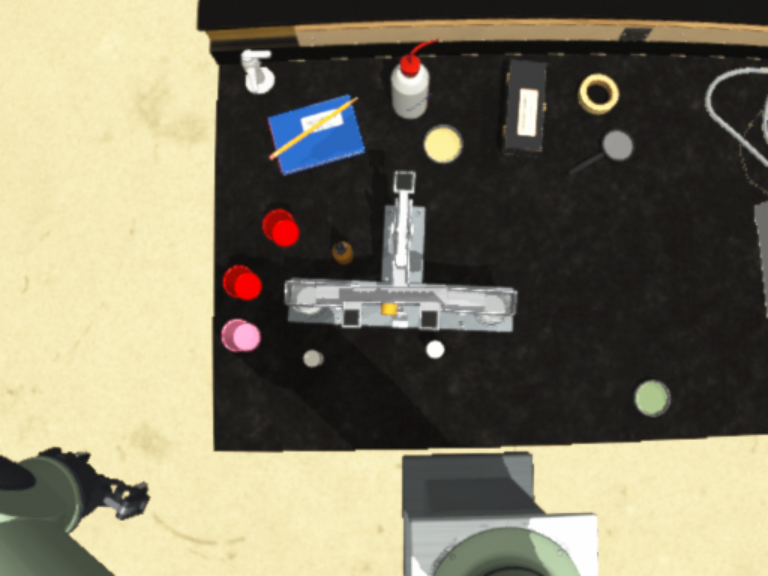

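The top view (768-wide) shows the sorter with two dark-framed tabs at (351,318) left and (429,319) right, the brass weight at (389,308) and the key pad at (404,181). The red/pink cups at (284,232), (243,286) and (241,336) are look-alikes and bystanders. Candidates for the raised tab are those two. The weight's lean and the heights decide between them.

```bash
python3 - <<'E'
from h import *
d=np.load("top0.npz");W=d["W"];f=d["f"]
crop=cv2.resize(f[100:235,175:360],(740,540),interpolation=cv2.INTER_CUBIC);cv2.imwrite("pics/topcrop.png",crop[...,::-1])
z=W[...,2]
for n,(u,v) in dict(L=(351,318),R=(429,319),K=(404,181),w=(389,308)).items():
    u=int(u/1.5);v=int(v/1.5);s=W[v-2:v+3,u-2:u+3].reshape(-1,3);print(n,np.nanmedian(s,0).round(1),np.nanstd(s,0).round(1))
def rep(n,m,w=W):
    k,l,st,ce=cv2.connectedComponentsWithStats(m.astype(np.uint8))
    for i in range(1,k):
        if st[i,4]>15: print(n,st[i],np.nanmedian(w[l==i],0).round(1),np.nanmin(w[l==i],0).round(0),np.nanmax(w[l==i],0).round(0))
hsv=cv2.cvtColor(f,cv2.COLOR_RGB2HSV)
roi=np.zeros(z.shape,bool);roi[100:235,175:360]=1
rep("brass",roi&(hsv[...,0]>15)&(hsv[...,0]<32)&(hsv[...,1]>150)&(hsv[...,2]>120))
rep("tall>140",roi&(z>140))
rep("base3-20",roi&(z>4)&(z<20))
d=np.load("scene0.npz");W2=d["W"];z2=W2[...,2];f2=d["f"]
hs=cv2.cvtColor(f2,cv2.COLOR_RGB2HSV)
rep("brass2",(hs[...,0]>12)&(hs[...,0]<32)&(hs[...,1]>130)&(z2>120)&(z2<230)&(W2[...,0]<800),W2)
c2=cv2.resize(f2[140:310,190:320],(600,785*1),interpolation=cv2.INTER_CUBIC)[:600]
cv2.imwrite("pics/scrop.png",c2[...,::-1])
E
```

```text
L [483.  238.8 153.7] [3.2 3.2 1.5]
R [477.2 125.  191.8] [3.1 3.  1.8]
K [671.3 156.  220.3] [3.1 3.  1.3]
w [494.2 182.2 186.8] [3.1 3.  1.8]
brass [254 202  11   8  67] [492.2 182.2 185.6] [485. 171. 178.] [501. 193. 190.]
tall>140 [ 228  115   71  105 1881] [527.2 157.4 181.1] [462.  96. 140.] [683. 253. 233.]
base3-20 [180 100  63  17 488] [780.5 328.   14.5] [752. 225.   4.] [796. 389.  20.]
base3-20 [284 100  23   9 138] [779.1  84.3   6.7] [764.  55.   4.] [789. 114.  18.]
base3-20 [334 100  25   5  49] [778.8 -45.1  11.6] [771. -81.   4.] [786. -20.  20.]
base3-20 [194 136  70  54 458] [588.4 188.4   8.1] [552. 172.   4.] [692. 354.  14.]
base3-20 [273 137  21  53 450] [612.9 134.8   8.2] [550.  98.   4.] [688. 149.  14.]
base3-20 [180 145  14  13  41] [666.5 380.4  11.4] [642. 354.   4.] [672. 389.  19.]
base3-20 [185 151  14  13  27] [630.5 347.9  12. ] [624. 341.   5.] [655. 375.  19.]
base3-20 [197 191  14  12 134] [534.9 326.1  10.6] [521. 311.   5.] [550. 344.  20.]
base3-20 [297 190  45   4  87] [542.5  33.7   7.9] [536. -25.   4.] [547.  88.  14.]
base3-20 [323 196  15  12 148] [513.    6.7  11.2] [500. -12.   7.] [529.  23.  20.]
base3-20 [241 203  39  16 396] [494.3 191.8   8.7] [477. 135.   4.] [517. 233.  20.]
base3-20 [192 204  37  12 310] [500.4 304.2   8.7] [487. 266.   4.] [518. 359.  19.]
base3-20 [199 204   9   3  18] [514.  332.7   9.2] [511. 320.   6.] [517. 341.  16.]
base3-20 [293 208  48  13 436] [481.5  48.6   8.7] [467. -21.   4.] [501. 100.  18.]
base3-20 [325 210  10   3  21] [490.6   5.5  10.1] [487.  -5.   5.] [494.  18.  14.]
```

View pics/topcrop.png

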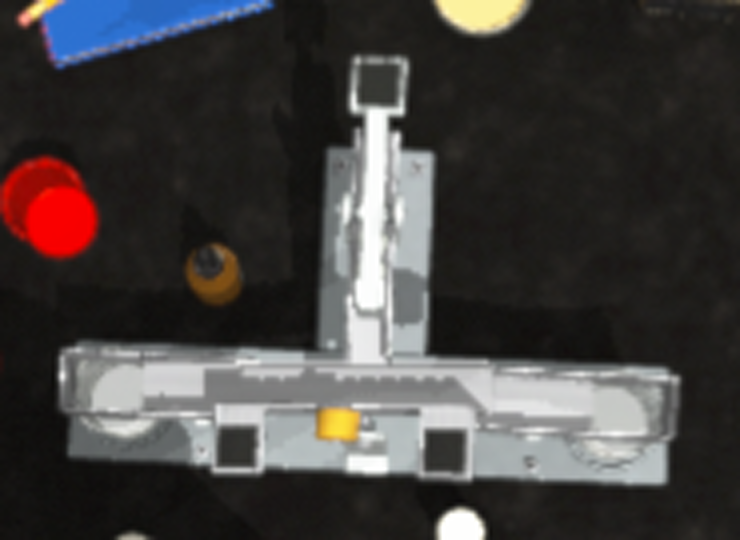

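View pics/scrop.png

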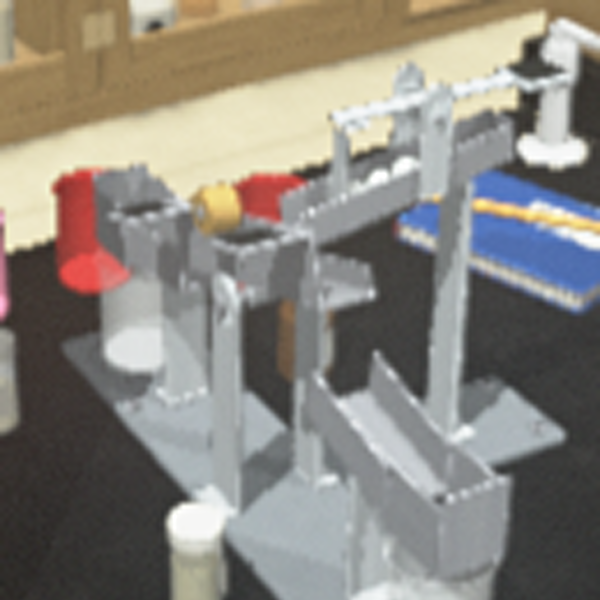

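The right tab is raised (z 192) and the left is down (z 154). The brass weight leans left, so the gate now feeds LEFT and the balls belong in the RIGHT beaker. I chose the right tab at crop pixel (445,450). I'll move above it, clear of everything, with the fingers shut and squared to the sorter.

Units first: shifts go in shares of 500 mm and turns go in shares of pi rad. So -377 mm / 500 = -0.754, -357 mm / 500 = -0.714, -0.39 rad / 3.1416 = -0.1241.

Request:
{"method": "jog_arm", "body": {"rows": [[[-0.04,-0.034,-0.04,0,0],[-0.11,-0.092,-0.06,-0.0159,0],[-0.18,-0.15,-0.07,-0.0318,0],[-0.25,-0.21,-0.07,-0.0477,0],[-0.32,-0.268,-0.07,-0.0637,0],[-0.39,-0.326,-0.07,-0.0796,0],[-0.46,-0.386,-0.07,-0.0955,0],[-0.53,-0.444,-0.07,-0.1114,0],[-0.6,-0.502,-0.07,-0.1241,0],[-0.66,-0.552,-0.07,-0.1241,0],[-0.714,-0.598,-0.07,-0.1241,0],[-0.754,-0.63,-0.07,-0.1241,0]]]}}

```text
time: 1.3
ee_pos: [474.6, 113.7, 266.2]
tool_rot: [-0.0, 0.03, 1.0, -0.0]
contact_force: [-0.0, 0.6, 0.1]
opening: -0.2
gripper_force: 0.0
```

Request:
{"method": "jog_arm", "body": {"rows": [[[0,0,0,0,0],[0,0,0,0,0]]]}}

```text
time: 1.5
ee_pos: [473.9, 116.1, 266.1]
tool_rot: [-0.0, 0.029, 1.0, -0.0]
contact_force: [-0.6, 0.8, -0.4]
opening: 0.5
gripper_force: 0.0
```

```bash
python3 - <<'E'
from h import *
c=cam("wrist");W=pts(c);f=c["frame"];cv2.imwrite("pics/w1.png",f[...,::-1])
np.savez("w1.npz",W=W,f=f)
o=r.get_obs();print(o["time"],o["ee_pos"],o["tool_rot"],o["opening"],o["contact_force"])
E
```

```text
1.55 [473.71109487 116.81954942 266.12640538] [-2.52532923e-04  2.86712956e-02  9.99588860e-01  5.65951759e-05] -0.055890413408137454 [0.85478546 0.17968874 0.50322982]
```

View pics/w1.png

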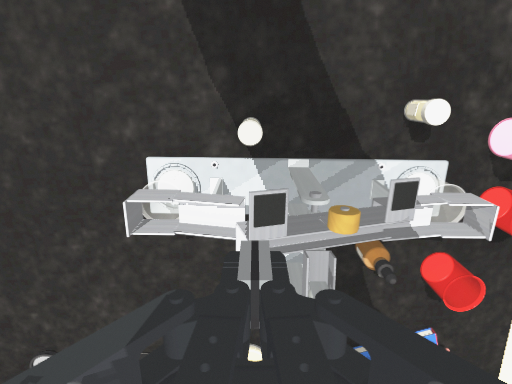

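The wrist view shows the raised right tab at pixel (268,208), the lower left tab at (403,199), the weight at (344,219) leaning left, and the shut fingertips at about (257,245). I'll measure the tab from this second view.

```bash
python3 - <<'E'
from h import *
d=np.load("w1.npz");W=d["W"];f=d["f"]
g=f.max(2)<70
for n,(u,v) in dict(R=(268,208),L=(403,199)).items():
    m=np.zeros(g.shape,np.uint8);m[v-24:v+25,u-22:u+23]=1;m&=g
    k,l,st,ce=cv2.connectedComponentsWithStats(m);i=l[v,u];print(n,st[i],np.nanmedian(W[l==i],0).round(1),((np.nanpercentile(W[l==i],3,0)+np.nanpercentile(W[l==i],97,0))/2).round(1),np.ptp(W[l==i],0).round(0))
E
```

```text
R [254 194  31  33 919] [477.3 126.3 192.2] [477.5 126.5 192.2] [nan nan nan]
L [392 182  26  28 571] [485.4 239.9 154.5] [485.6 240.1 154.4] [nan nan nan]
```

In the tool's units: 103 mm / 500 = 0.206, 101 mm / 500 = 0.202.

Request:
{"method": "jog_arm", "body": {"rows": [[[0,0,0.05,0,0],[0,0,0.1,0,0],[0,0,0.124,0,0],[0,0,0.136,0,0],[0,-0.004,0.148,0,0],[0,-0.008,0.16,0,0],[0,-0.012,0.172,0,0],[0,-0.016,0.184,0,0],[0,-0.02,0.194,0,0],[0,-0.022,0.202,0,0],[0,-0.024,0.206,0,0],[0,-0.024,0.206,0,0]]]}}

```text
time: 2.75
ee_pos: [473.3, 104.1, 163.1]
tool_rot: [-0.0, 0.029, 1.0, -0.0]
contact_force: [0.1, 0.6, -0.2]
opening: 0.1
gripper_force: 0.0
```

```bash
python3 - <<'E'
from h import *
c=cam("top");W=pts(c);hsv=cv2.cvtColor(c["frame"],cv2.COLOR_RGB2HSV)
c=cam("wrist");W=pts(c);f=c["frame"];cv2.imwrite("pics/w2.png",f[...,::-1])
hsv=cv2.cvtColor(f,cv2.COLOR_RGB2HSV)
m=(hsv[...,0]>15)&(hsv[...,0]<32)&(hsv[...,1]>150)&(hsv[...,2]>120)&(W[...,2]>140)&(W[...,2]<200)
print(m.sum(),np.nanmedian(W[m],0))
print(r.get_obs()["ee_pos"])
E
```

```text
4 [486.92987064 160.10096764 185.97774757]
[473.4592668  104.26862999 163.41442977]
```

In the tool's units: -105 mm / 500 = -0.21, -100 mm / 500 = -0.2.

Request:
{"method": "jog_arm", "body": {"rows": [[[0,0,-0.04,0,0],[0,0,-0.1,0,0],[0,0,-0.16,0,0],[0,0,-0.2,0,0],[0,0,-0.21,0,0]]]}}

```text
time: 3.35
ee_pos: [474.2, 104.5, 270.6]
tool_rot: [0.002, 0.029, 1.0, 0.001]
contact_force: [0.8, -0.5, 0.5]
opening: -0.1
gripper_force: 0.0
```

```bash
python3 - <<'E'
from h import *
c=cam("wrist");W=pts(c);f=c["frame"];cv2.imwrite("pics/w3.png",f[...,::-1])
c=cam("top");W=pts(c);g=c["frame"];hsv=cv2.cvtColor(g,cv2.COLOR_RGB2HSV)
m=(hsv[...,0]>15)&(hsv[...,0]<32)&(hsv[...,1]>150)&(hsv[...,2]>120)&(W[...,2]>140)&(W[...,2]<200)
print(m.sum(),np.nanmedian(W[m],0))
s=W[118:124,266:272].reshape(-1,3);print(np.nanmedian(s,0))
m=(W[...,0]>650)&(W[...,0]<695)&(abs(W[...,1]-156)<25)&(W[...,2]>205)&(W[...,2]<240)
print("pad",m.sum(),np.nanmedian(W[m],0),np.nanmin(W[m],0),np.nanmax(W[m],0))
print(r.get_obs()["ee_pos"])
E
```

```text
0 [nan nan nan]
[670.20364301 157.0741672  220.4888037 ]
pad 188 [668.89432963 155.91326671 220.02611123] [650.0189459  140.83065145 213.7056584 ] [682.87751407 169.11130032 226.16264218]
[473.57266866 104.37818732 268.73662018]
  return np.nanmean(a, axis, out=out, keepdims=keepdims)
```

View pics/w3.png

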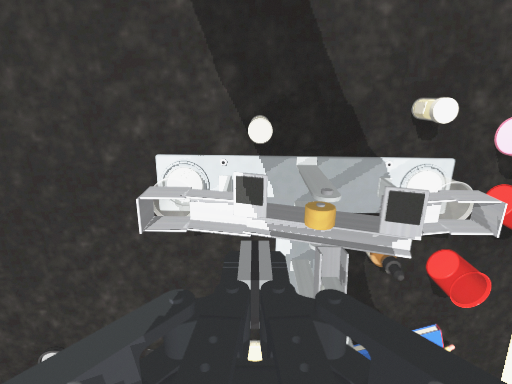

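The gate has rocked over: the left tab at (404,208) is now raised, the right tab at (250,190) is low, and the weight at (320,215) leans right. Next I'll move above the key pad.

In the tool's units: -198 mm / 500 = -0.396, -193 mm / 500 = -0.386.

Request:
{"method": "jog_arm", "body": {"rows": [[[-0.04,0.012,0,0,0],[-0.1,0.032,0,0,0],[-0.17,0.054,0,0,0],[-0.24,0.076,0,0,0],[-0.31,0.1,0,0,0],[-0.36,0.116,0,0,0],[-0.386,0.124,0,0,0],[-0.396,0.126,0,0,0],[-0.396,0.126,0,0,0],[-0.396,0.126,0.02,0,0],[-0.396,0.126,0.036,0,0],[-0.396,0.126,0.036,0,0]]]}}

```text
time: 4.65
ee_pos: [673.6, 155.4, 248.8]
tool_rot: [-0.001, 0.029, 1.0, -0.0]
contact_force: [-0.7, 0.5, -0.5]
opening: -0.2
gripper_force: 0.0
```

```bash
python3 - <<'E'
from h import *
c=cam("wrist");W=pts(c);f=c["frame"];cv2.imwrite("pics/w4.png",f[...,::-1])
m=(W[...,0]>645)&(W[...,0]<695)&(abs(W[...,1]-156)<25)&(W[...,2]>210)&(W[...,2]<228)
v,u=np.nonzero(m);print(m.sum(),np.median(u),np.median(v),np.nanpercentile(W[m],[2,98],0).round(1))
print(r.get_obs()["ee_pos"],r.get_obs()["contact_force"])
E
```

```text
2367 256.0 220.0 [[646.5 143.1 217.8]
 [683.4 169.9 221.8]]
[674.02370749 155.54639534 249.62450195] [ 0.10971046 -0.20657133  0.38695421]
```

View pics/w4.png

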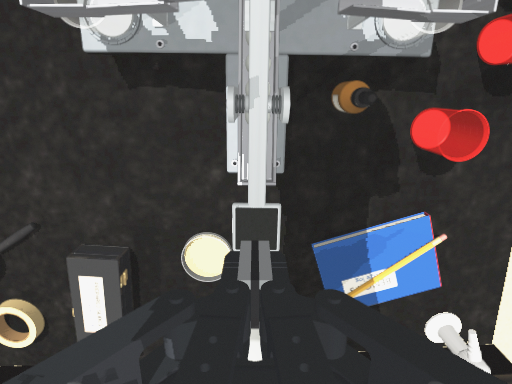

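The pad at (256,225) lies straight under the fingertips at (256,245). I'll press it now and hold.

In the tool's units: 59 mm / 500 = 0.118, 58 mm / 500 = 0.116.

Request:
{"method": "jog_arm", "body": {"rows": [[[0,0.002,0.03,0,0],[0,0.002,0.05,0,0],[0,0.002,0.064,0,0],[0,0.002,0.076,0,0],[0,0.002,0.088,0,0],[0,0.002,0.1,0,0],[0,0.002,0.11,0,0],[0,0.002,0.116,0,0],[0,0.002,0.118,0,0],[0,0.002,0.118,0,0],[0,0.002,0.118,0,0],[0,0.002,0.118,0,0]]]}}

```text
time: 5.9
ee_pos: [674.9, 156.6, 191.6]
tool_rot: [0.0, 0.029, 1.0, 0.0]
contact_force: [-0.7, 0.1, 4.9]
opening: 0.2
gripper_force: 1.8
```

Request:
{"method": "jog_arm", "body": {"rows": [[[0,0,0,0,0],[0,0,0,0,0],[0,0,0,0,0],[0,0,0,0,0],[0,0,0,0,0],[0,0,0,0,0],[0,0,0,0,0],[0,0,0,0,0],[0,0,0,0,0],[0,0,0,0,0],[0,0,0,0,0],[0,0,0,0,0]]]}}

```text
time: 7.1
ee_pos: [674.8, 156.7, 191.3]
tool_rot: [0.0, 0.029, 1.0, 0.0]
contact_force: [1.1, -0.1, 4.1]
opening: 0.3
gripper_force: 1.9
```

Request:
{"method": "jog_arm", "body": {"rows": [[[0,0,0,0,0],[0,0,0,0,0],[0,0,0,0,0],[0,0,0,0,0],[0,0,0,0,0],[0,0,0,0,0],[0,0,0,0,0],[0,0,0,0,0],[0,0,0,0,0],[0,0,0,0,0],[0,0,0,0,0],[0,0,0,0,0]]]}}

```text
time: 8.3
ee_pos: [674.7, 156.6, 191.3]
tool_rot: [0.0, 0.029, 1.0, -0.0]
contact_force: [0.4, 0.1, 4.7]
opening: 0.0
gripper_force: 1.9
```

```bash
python3 - <<'E'
from h import *
a=cam("scene")["frame"];b=cam("top")["frame"]
A=cv2.resize(a[140:310,190:320],(390,510),interpolation=cv2.INTER_CUBIC);B=cv2.resize(b[170:230,180:355],(390,134),interpolation=cv2.INTER_CUBIC)
B=cv2.resize(b[100:235,230:345],(400,510),interpolation=cv2.INTER_CUBIC)
cv2.imwrite("pics/s5.png",np.hstack([A,B])[...,::-1])
E
```

```text
(no output)
```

View pics/s5.png

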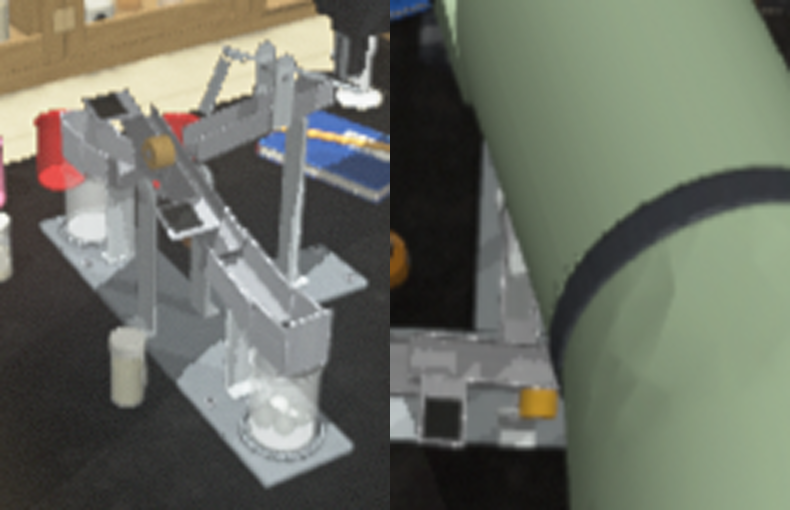

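The balls lie in the right beaker at (280,410), the feed chute at (245,115) looks empty, and the key is open. I'll let the key go by lifting straight up, then check.

In the tool's units: -90 mm / 500 = -0.18, -80 mm / 500 = -0.16.

Request:
{"method": "jog_arm", "body": {"rows": [[[0,0,-0.02,0,0],[0,0,-0.04,0,0],[0,0,-0.06,0,0],[0,0,-0.08,0,0],[0,0,-0.12,0,0],[0,0,-0.16,0,0],[0,0,-0.18,0,0],[0,0,-0.18,0,0],[0,0,-0.18,0,0]]]}}

```text
time: 9.3
ee_pos: [674.4, 156.6, 280.6]
tool_rot: [-0.0, 0.029, 1.0, -0.0]
contact_force: [0.5, 0.7, 0.4]
opening: 0.1
gripper_force: 0.0
```

```bash
python3 - <<'E'
from h import *
a=cam("scene")["frame"];c=cam("wrist");b=c["frame"]
A=cv2.resize(a[140:310,190:320],(390,510),interpolation=cv2.INTER_CUBIC)
A2=cv2.resize(a[250:300,255:315],(410,342),interpolation=cv2.INTER_CUBIC);A2=np.vstack([A2,np.zeros((168,410,3),np.uint8)])
cv2.imwrite("pics/s6.png",np.hstack([A,A2])[...,::-1]);cv2.imwrite("pics/w6.png",b[...,::-1])
W=pts(c);m=(W[...,0]>655)&(W[...,0]<683)&(abs(W[...,1]-156)<12)&(W[...,2]<230)&(W[...,2]>150)
print("pad z",np.nanmedian(W[m],0),r.get_obs()["contact_force"])
E
```

```text
pad z [668.40975712 156.00051519 220.5199876 ] [-0.60725511 -0.33800288 -0.22030959]
```

View pics/s6.png

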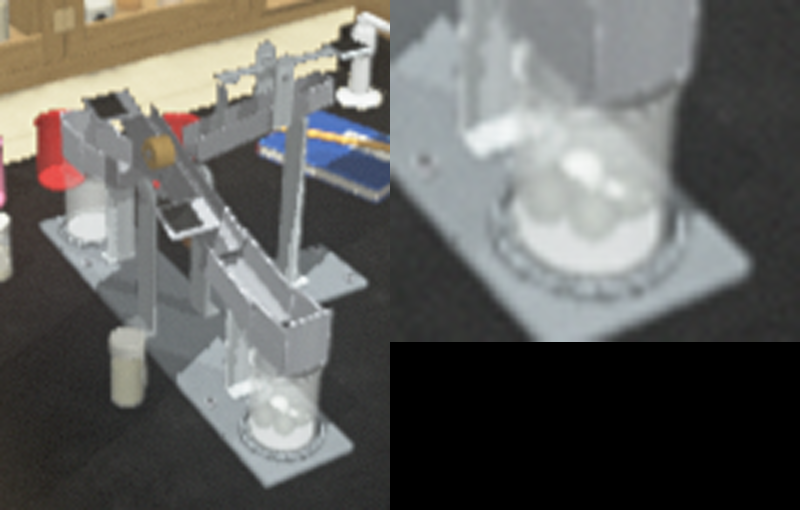

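View pics/w6.png

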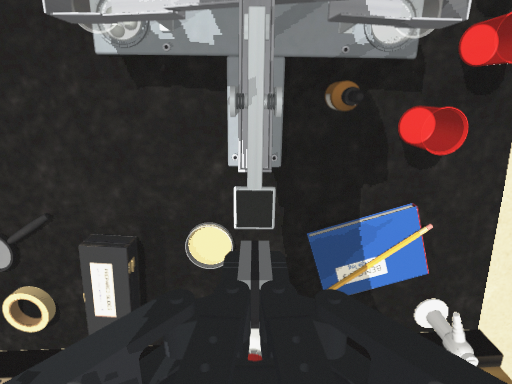

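The key has sprung back, with its pad at z 220. The feed chute shows no balls, the balls lie in the right beaker (about (590,195) in the zoom), everything else is standing and the arm is clear. I'm handing in.

```bash
python3 -c "
from bench import r
print(r.hand_in())"
```

```text
the job is handed in; nothing more can be done
None
```

The job is handed in: I rocked the gate over to the right, and the balls ran into the right beaker (at least three are clearly visible there, and the feed chute looks empty). The key has sprung shut and nothing else was disturbed, at about 9.4 s on the robot's clock; the hand-in returned no verdict.

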